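Hang the cutlery caddy home on the louvered drainer rail

TASK

Lift the cutlery caddy that has a lip along its back over the top rail of the louvered drainer panel and lower it so that the lip catches behind the rail. Then slide it along the rail, resting on it lightly, until the rib under the lip finds the rail's notch, ease it down fully home and let go. Be gentle: the panel comes loose if the caddy is pressed hard on it or dropped onto it; leave the other things where they are.

Things in the scene. Friction and masses are not known exactly. Their poses are not given: they have to be found in the camera images.
- caddy: White plastic cutlery caddy, open on top, 80 (x) x 100 (y) x 100 mm high, 0.2 to 0.45 kg; origin at the centre of its underside, z up, +x towards its back, the side with the lip. The outer face of its back wall is at x = 40 mm. A divider at x = 0 rises above the rim as a handle fin.
- caddy_fin (a point): Middle of the top edge of the caddy's upright handle fin, 144 mm above the caddy's origin. The fin is 10 mm thick in x, 60 mm wide in y and stands 40 mm above the lip: pinch it from above, fingers closing along the caddy's x.
- caddy_lip (a point): Middle of the lip's gap, under its top plate (45.5, 0, 100 mm from the caddy's origin). The 4 mm plate, 100 mm wide in y, runs from the wall to a 3 mm tail (x 51 to 54) hanging 24 mm below it: an 11 mm gap. At y = 0 a rib, 9 mm wide in y, fills the gap's top 10 mm. Home, this point is level with the rail's top edge; with the rib riding on the rail it is 10 mm above.
- panel: Louvered steel drainer panel fixed on the counter, 282 mm wide (y), front towards its -x; origin on the counter under the middle of the rail, z up. From z = 67 down the louver edges reach x = -4 mm, so the caddy's back wall must come down ahead of that; let go, the caddy leans back on them by about 4 degrees. The panel comes loose at 25 N of force from the caddy.
- rail (a point): Top edge of the rail at the panel's middle, 140 mm above the panel's origin. The rail is an upright strip 4 mm thick (x -2 to 2) and 300 mm long in y, free down to z = 111. Its edge is straight but for one notch, midway along the strip, 14 mm wide and deep. The strip is clamped off-centre: the notch is within 35 mm of this point, to either side along y, unmeasured: see it or feel for it with 3 to 6 N.
- plain_bin: White plastic bin, 85 x 100 x 95 mm high with a divider, much like the caddy but without lip or handle fin; leave alone. Origin under its centre.
- bowl: White ceramic bowl, 110 mm across, 45 mm high; leave alone. Origin under its centre.
- mug: White mug, 76 mm across, 90 mm high; leave alone. Origin under its centre.
- jar: Glass jar with a lid, 68 mm across, 130 mm high; leave alone. Origin under its centre.
- grinder: Tall black grinder, 56 mm across, 165 mm high; leave alone. Origin under its centre.
- shaker: Small clear shaker with a steel cap, 44 mm across, 75 mm high; leave alone. Origin under its centre.
Mind the look-alikes: they are no part of the job. What is shaped like the caddy but orange or yellow is not meant.

How it is judged:
On the way:
1. the caddy is lifted clear of the counter (height (world z) of caddy above 0.03 m), for 0.2 s.
At the end, for the whole second after the job is handed in: The caddy hangs still and released, rib down in the notch: lip middle 3.5 mm above to 5 mm below the rail edge, within 8 mm of the rail front to back and 60 mm of the panel's middle along it, upright within 0.15 rad, parallel to the panel within 0.1 rad, slower than 0.02 m/s (z of caddy_lip in the frame of panel between 0.135 and 0.1435 m and x of caddy_lip in the frame of panel between -0.008 and 0.008 m and y of caddy_lip in the frame of panel between -0.06 and 0.06 m and angle between caddy's own z axis and vertical below 0.15 rad and angle between the y axis of caddy and the y axis of panel, either way round below 0.1 rad and linear speed of caddy below 0.02 m/s); the robot touches nothing.
It fails at once if the caddy presses or strikes the panel with more than 25 N (contact force between caddy and panel above 25 N).
It fails at once if another thing on the counter is moved more than 30 mm (distance of any of plain_bin, bowl, mug, jar, grinder, shaker from where it was at the start of the episode above 0.03 m).
It also fails if it takes over 72 s, if anything falls off the work surface, if the arm or the gripper's body presses on something with over 40 N, if the wrist force passes 120 N, or if a joint passes its speed limit or range.

ROBOT

A 7-joint arm with a two-finger parallel gripper is mounted at the origin on the work surface. World frame = base frame: x ahead of the robot, y to its left, z up, the work surface at z = 0. Lengths are in m, angles in rad, forces in N, time in s.
With the tool pointing down it reaches from about 0.4 to 0.85 m from the base axis. Payload 4.5 kg.
Tool frame: the origin (TCP) lies on the centre line of the jaws, within the pads' length; the fingertips stand 8 mm ahead of it and the grasp point (between the pads) lies 11 mm behind it; z points along the fingers, x is the direction in which the jaws open and shut, and the axes are right-handed (so a half turn about z gives the same grasp; the last joint's range is limited). The gripper opens to 88 mm and grips with 3 to 60 N. Pads are 18 mm wide; open, the fingers measure 123 mm over their backs; the gripper's body (75 mm by 187 mm) begins 45 mm behind the grasp point.
Start: joints at [1.356, 0.689, -0.195, 1.565, 0.157, 0.902, -0.215], TCP at [0.154, -0.606, 0.247] pointing down, gripper open.
Joint ranges: [-3.01, 3.01], [-0.46, 2.08], [-1.47, 1.51], [0.13, 2.56], [-1, 4.14], [0.04, 2.09], [-2.66, 2.66]. Speed limits (rad/s): [2.57, 2.57, 3.14, 3.14, 3.14, 3.14, 3.14].

INTERFACE

Orientations are given as a unit quaternion [x, y, z, w].
In Python, from plant import r gives the robot as it stands.
- The arm moves only by the shell command python3 -m pendant 'ROWS' [FORCE]. ROWS is JSON, a list of rows, each a list of 3 entries, a list of its own where there are three numbers: the turn, a rotation vector about the tool's x, y, z in rad, then the shift along the tool's x, y, z in m, then the opening, from 0 (shut) to 1 (fully open). In form: [[[wx, wy, wz], [tx, ty, tz], claw], ...]. A call has 1 to 10 rows; each row is the pose to reach, as a shift and turn from the pose commanded when the call began, along the tool's axes at that moment; what a row does not reach only later rows make up. A row lasts 1/10 s, in which the tool goes at most 50 mm and 8.59 degrees, less where a joint would pass 70% of its speed; a pose out of reach is approached as far as the arm can. A call with a gripper value outside its range is refused whole. The fingers move at their own pace and stop on an object; FORCE is the grip in N (left out, the last holds). Time passes only in rows, so rows that repeat a pose let the fingers close. It gives the time, the measured TCP pose, the force and the opening at its end, in the units of the state.
- r.get_state(): the state, without advancing time (a new reading comes with each control period).
- r.snapshot(name): name is "scene" or "top" or "wrist"; returns a dict with "image" (384x512x3 uint8, red, green, blue), "mtx" (3x3 intrinsics, pixels), "R" (3x3) and "t" (3): a world point X has camera coordinates R X + t; the wrist camera has in their place "T_tool_cam" (4x4, takes a point from camera to tool coordinates, whose origin is the TCP and whose axes are the tool frame's). Camera axes: x right, y down, z forward; pixel columns grow to the right and rows downward; lengths in m; the calibration is good to about 2 mm. A picture is of the moment at which its call begins: read the wrist's pose just before it. There is no depth.
- r.finish_job(): hands the job in, once; it reports no verdict.
The state is a dict: "clock": time; "q": joint angles; "qd": joint speeds; "joint_torque": joint torques, N m; "tool_pos": TCP position; "eef_rot": TCP orientation; "contact_force": force on the tool from outside, world axes, zero at the start; "moment": the same for the moment, N m; "opening": opening from 0.0 (shut) to 1.0 (fully open).
Only numpy, scipy, OpenCV 4.12 (cv2) and the standard library are available. Lean on these libraries where they do the work, as an engineer would, in place of code of your own. Each camera call takes 0.05 s, during which the arm holds its last target. There are 200 camera calls.

## Working session

There is one attempt and no reset: what is moved stays moved. The work goes in short steps, Python scripts to look and compute and a shell command to move; the robot and the scene stay as the last step left them, time stands still between calls to the robot, and variables do not carry over. Pictures are saved under pics/ and viewed, about 8 in all and at most 12, crops included, and the job is handed in when it is done.

```bash
mkdir -p pics; ls; python3 - <<'E'
from plant import r
import cv2,json,numpy as np
s=r.get_state();print(s)
for n in("scene","top"):
    d=r.snapshot(n);cv2.imwrite(f"pics/{n}1.png",d["image"][:,:,::-1])
    np.savez(f"{n}.npz",**{k:d[k] for k in("mtx","R","t")})
    print(n,np.round(d["mtx"],1).tolist(),np.round(d["R"],3).tolist(),np.round(d["t"],3).tolist())
E
```

```text
pics
{'clock': 0.0, 'q': array([ 1.3557859 ,  0.69000112, -0.19447696,  1.56634775,  0.15730081,
        0.90249402, -0.21508271]), 'qd': array([ 9.73423748e-04,  1.82842878e-03, -1.26592862e-03,  4.83601683e-04,
       -3.19329114e-04, -4.82518393e-05,  2.34424707e-03]), 'joint_torque': array([ 7.21799734e-04, -5.27554929e+01, -1.26691740e+00, -1.53430098e+01,
       -5.27141453e-02,  6.57298457e-03,  1.72931022e-04]), 'tool_pos': array([ 0.15368693, -0.60516822,  0.2458974 ]), 'eef_rot': array([ 7.89405444e-01, -6.13871468e-01, -7.80048673e-04, -5.07243414e-04]), 'contact_force': array([-0.52305922, -0.26045136, -0.35013127]), 'moment': array([-0.02117135, -0.02945446, -0.04602867]), 'opening': 0.9966735587186284}
scene [[476.6, 0.0, 257.1], [0.0, 476.6, 194.2], [0.0, 0.0, 1.0]] [[0.224, 0.975, -0.008], [0.81, -0.191, -0.555], [-0.542, 0.118, -0.832]] [-0.12, -0.351, 1.572]
top [[397.7, 0.0, 254.4], [0.0, 397.7, 192.2], [0.0, 0.0, 1.0]] [[-0.001, -1.0, 0.0], [-0.981, 0.001, -0.196], [0.196, -0.0, -0.981]] [0.02, 0.507, 1.243]
```

View pics/scene1.png

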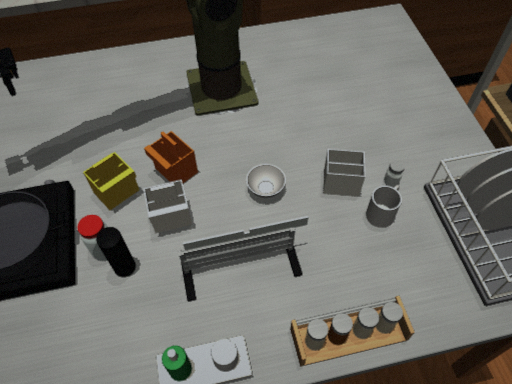

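View pics/top1.png

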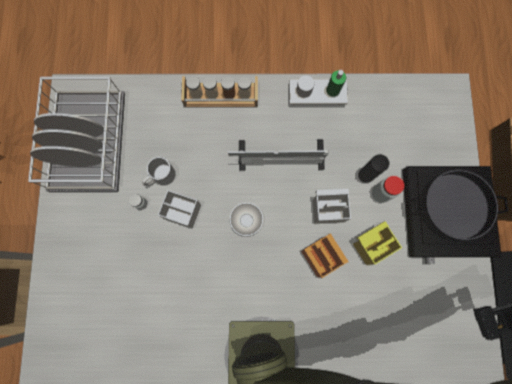

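The caddy (white, with a fin) is at top (332,206) and scene (168,207). The rail runs from about (229,153) to (327,155) in top. I'll enlarge both.

```bash
python3 - <<'E'
import cv2,numpy as np
a=cv2.imread("pics/top1.png");b=cv2.imread("pics/scene1.png")
A=cv2.resize(a[135:235,220:360],None,fx=5.5,fy=5.5,interpolation=cv2.INTER_CUBIC)
cv2.imwrite("pics/topc.png",A)
B=cv2.resize(b[170:310,135:320],None,fx=4.2,fy=4.2,interpolation=cv2.INTER_CUBIC)
cv2.imwrite("pics/scenec.png",B)
E
```

```text
(no output)
```

View pics/topc.png

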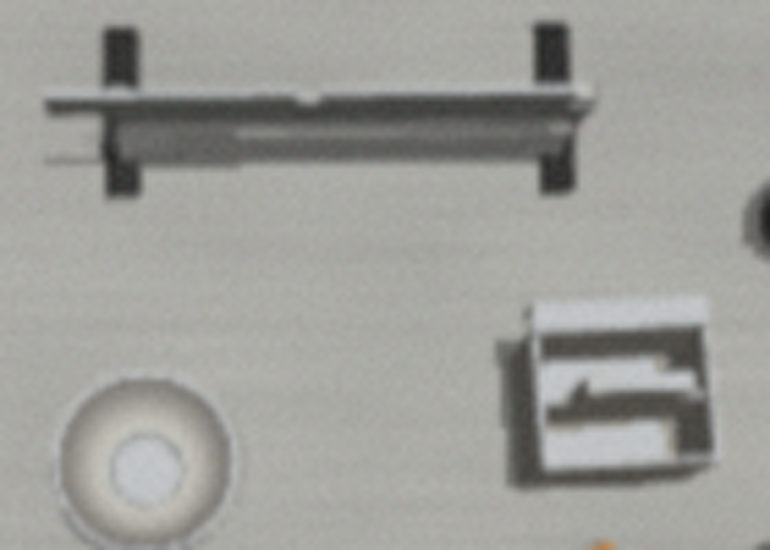

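View pics/scenec.png

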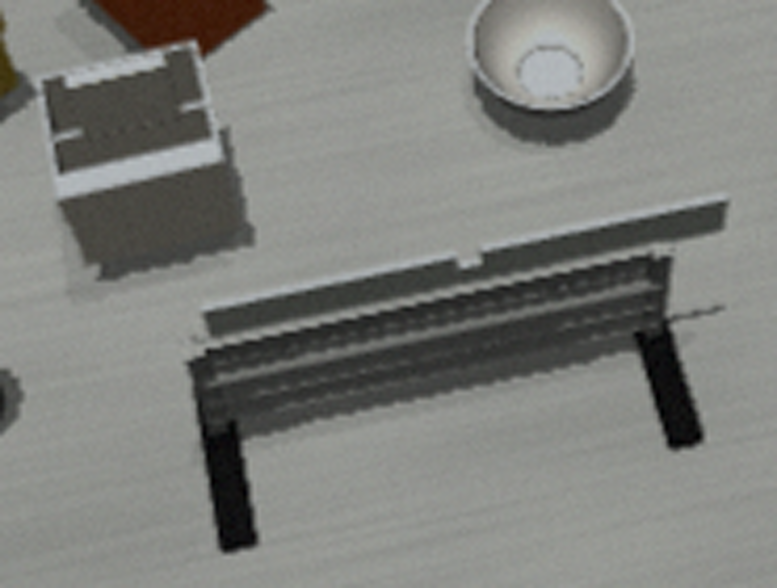

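The notch shows at topc (308,98) and scenec (469,260). Next I back-project the rail, caddy lip and fin from both views.

```bash
cat > h.py <<'E'
import numpy as np
from scipy.spatial.transform import Rotation as Ro
def bp(cam,uv,z):
    c=np.load(cam+".npz");d=c["R"].T@np.linalg.inv(c["mtx"])@np.array([uv[0],uv[1],1.]);o=-c["R"].T@c["t"]
    return (o+d*(z-o[2])/d[2])[:2]
def T(u,v,z): return np.round(bp("top",(220+(u+.5)/5.5-.5,135+(v+.5)/5.5-.5),z)*1000)
def S(u,v,z): return np.round(bp("scene",(135+(u+.5)/4.2-.5,170+(v+.5)/4.2-.5),z)*1000)
E
python3 - <<'E'
from h import *
print("rail T",T(45,100,.14),T(585,93,.14),"notch",T(308,99,.133)); print("rail S",S(203,309,.14),S(727,199,.14),"notch",S(469,263,.133),"edges",S(457,257,.14),S(481,252,.14))
print("feet",T(122,197,0),T(557,193,0),T(121,28,0),T(551,22,0))
print("feet S",S(238,548,0),S(685,444,0))
print("lip back T",T(530,303,.104),T(708,298,.104),"S",S(60,196,.104),S(220,160,.104))
print("front rim T",T(543,470,.1),T(712,462,.1),"S",S(40,78,.1),S(193,42,.1))
print("fin S",S(65,82,.144),S(165,60,.144),"T",T(583,378,.144),T(697,372,.144))
E
```

```text
rail T [613. 101.] [ 617. -201.] notch [616. -46.]
rail S [ 623. -194.] [621. 105.] notch [624. -45.] edges [623. -52.] [623. -38.]
feet [593.  62.] [ 595. -208.] [703.  64.] [ 707. -208.]
feet S [ 705. -204.] [701.  67.]
lip back T [ 504. -172.] [ 507. -273.] S [ 509. -267.] [ 506. -172.]
front rim T [ 409. -177.] [ 414. -272.] S [ 419. -271.] [ 414. -176.]
fin S [ 458. -251.] [ 456. -192.] T [ 454. -194.] [ 457. -256.]
```

Both views agree. The rail is at x≈0.619, the notch at y≈-0.045, the panel middle at y≈-0.071 and its yaw is about 0.01. The caddy is at (0.455,-0.222) with yaw about 0.03 and its lip towards +x. I'll go above the fin for a wrist look.

```bash
cat >> h.py <<'E'
def go(x,y,z,yaw):
    "rotvec and shift in tool axes to reach TCP (x,y,z), pointing down, tool x at yaw"
    from plant import r
    s=r.get_state();R=Ro.from_quat(s["eef_rot"])
    D=Ro.from_matrix(np.array([[np.cos(yaw),np.sin(yaw),0],[np.sin(yaw),-np.cos(yaw),0],[0,0,-1]]))
    print("t",round(s["clock"],2),"pos",s["tool_pos"].round(4),"F",s["contact_force"].round(2),"M",s["moment"].round(2),"open",round(s["opening"],3))
    print("turn",(R.inv()*D).as_rotvec().round(4),"shift",R.inv().apply(np.array([x,y,z])-s["tool_pos"]).round(4), "axes x",R.as_matrix()[:,0].round(3))
E
python3 -c "
from h import *
go(.455,-.222,.25,.03)"
```

```text
t 0.1 pos [ 0.1537 -0.6052  0.246 ] F [-0.37 -0.49  0.49] M [ 0.01 -0.04  0.01] open 1.003
turn [-1.0000e-03  1.5000e-03 -1.3519e+00] shift [-0.2972 -0.3864 -0.0036] axes x [ 0.246 -0.969 -0.002]
```

```bash
python3 -m pendant '[[[0,0,-0.13],[-0.025,-0.03,0],1],[[0,0,-0.27],[-0.055,-0.07,0],1],[[0,0,-0.41],[-0.085,-0.11,0],1],[[0,0,-0.55],[-0.115,-0.15,0],1],[[0,0,-0.69],[-0.15,-0.19,0],1],[[0,0,-0.83],[-0.18,-0.235,0],1],[[0,0,-0.97],[-0.21,-0.275,0],1],[[0,0,-1.1],[-0.24,-0.315,0],1],[[0,0,-1.24],[-0.27,-0.35,-0.003],1],[[0,0,-1.352],[-0.297,-0.386,-0.004],1]]' 
python3 - <<'E'
from h import *
from plant import r
import cv2
go(.455,-.222,.25,.03)
s=r.get_state();d=r.snapshot("wrist");cv2.imwrite("pics/w1.png",d["image"][:,:,::-1])
np.savez("w1.npz",mtx=d["mtx"],T=d["T_tool_cam"],p=s["tool_pos"],q=s["eef_rot"]);print(d["T_tool_cam"].round(3).tolist())
go(.455,-.222,.25,.03)
E
```

```text
clock: 1.1
tool_pos: [0.4555, -0.2209, 0.2507]
eef_rot: [1.0, 0.018, -0.0, -0.0]
contact_force: [1.0, -0.2, -0.6]
opening: 1.001
t 1.1 pos [ 0.4555 -0.2209  0.2507] F [ 1.   -0.23 -0.65] M [-0.09 -0.12  0.  ] open 1.001
turn [-0.0001  0.0005  0.0055] shift [-0.0006  0.0011  0.0007] axes x [ 0.999  0.036 -0.   ]
[[1.0, -0.0, -0.0, 0.001], [0.0, 0.951, 0.309, -0.08], [0.0, -0.309, 0.951, -0.137], [0.0, 0.0, 0.0, 1.0]]
t 1.15 pos [ 0.4624 -0.2122  0.2519] F [ 4.56  5.56 -0.04] M [ 0.36 -0.55 -0.01] open 1.002
turn [-0.0061 -0.0085  0.0211] shift [-0.0079  0.0094  0.0017] axes x [0.999 0.051 0.009]
```

View pics/w1.png

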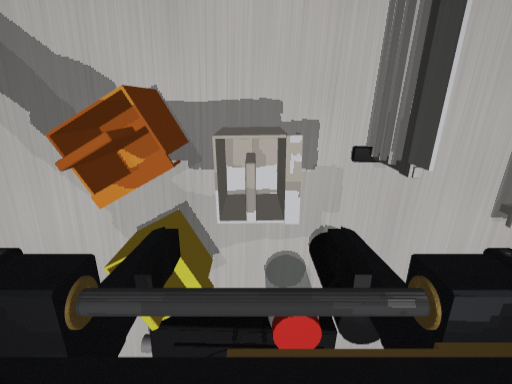

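```bash
python3 -m pendant '[[[0,0,0],[0,0,0],1],[[0,0,0],[0,0,0],1],[[0,0,0],[0,0,0],1],[[0,0,0],[0,0,0],1],[[0,0,0],[0,0,0],1]]'; python3 -c "
from h import *
go(.455,-.222,.116,.03)"
```

```text
clock: 1.65
tool_pos: [0.4542, -0.2239, 0.2506]
eef_rot: [1.0, 0.014, -0.0, 0.0]
contact_force: [0.0, -0.1, -0.6]
opening: 1.0
t 1.65 pos [ 0.4542 -0.2239  0.2506] F [ 0.02 -0.1  -0.64] M [-0.03 -0.06 -0.01] open 1.0
turn [ 0.0004  0.0005 -0.0023] shift [ 0.0009 -0.0019  0.1346] axes x [ 1.     0.028 -0.001]
```

The wrist picture shows the fin's top edge running from (251,153) to (250,212). I'll back-project it.

```bash
python3 - <<'E'
from h import *
c=np.load("w1.npz");R=Ro.from_quat(c["q"]).as_matrix();K=np.linalg.inv(c["mtx"])
def W(u,v,z):
    d=R@c["T"][:3,:3]@K@np.array([u,v,1.]);o=c["p"]+R@c["T"][:3,3];return ((o+d*(z-o[2])/d[2])*1000).round(1)[:2]
print("fin",W(251,153,.144),W(250,212,.144),"lip back",W(302,135,.104),W(300,223,.104),"front rim",W(214,135,.1),W(217,222,.1))
print("rail end",W(420,176,.14))
E
```

```text
fin [ 453.4 -185.3] [ 454.3 -242.6] lip back [ 505.  -172.1] [ 511.8 -270.7] front rim [ 414.2 -175.7] [ 416.9 -274.7]
rail end [ 612.6 -202.1]
```

The fin is at x≈0.454-0.455 and the rim centre at y≈-0.222, so the estimate holds. Descend and pinch.

```bash
python3 -m pendant '[[[0,0,0],[0,-0.002,0.03],1],[[0,0,0],[0,-0.002,0.06],1],[[0,0,0],[0,-0.002,0.085],1],[[0,0,0],[0,-0.002,0.105],1],[[0,0,0],[0,-0.002,0.12],1],[[0,0,0],[0,-0.002,0.13],1],[[0,0,0],[0,-0.002,0.134],1],[[0,0,0],[0,-0.002,0.134],1]]' && python3 -m pendant '[[[0,0,0],[0,0,0],0.3],[[0,0,0],[0,0,0],0.2],[[0,0,0],[0,0,0],0.1],[[0,0,0],[0,0,0],0],[[0,0,0],[0,0,0],0],[[0,0,0],[0,0,0],0],[[0,0,0],[0,0,0],0],[[0,0,0],[0,0,0],0],[[0,0,0],[0,0,0],0],[[0,0,0],[0,0,0],0]]' 35;python3 -c "
from h import *
go(.455,-.222,.116,.03)"
```

```text
clock: 2.45
tool_pos: [0.4548, -0.221, 0.1166]
eef_rot: [1.0, 0.015, -0.0, 0.0]
contact_force: [0.2, 0.3, 0.2]
opening: 1.0
clock: 3.45
tool_pos: [0.4546, -0.2209, 0.1167]
eef_rot: [1.0, 0.015, -0.0, 0.0]
contact_force: [-2.3, -0.6, 1.4]
opening: 0.117
t 3.45 pos [ 0.4546 -0.2209  0.1167] F [-2.31 -0.55  1.42] M [-0.02  0.14 -0.  ] open 0.117
turn [ 0.0001  0.0005 -0.    ] shift [0.0004 0.0011 0.0007] axes x [ 1.     0.03  -0.001]
```

The opening of about 10.3 mm matches the fin. Lift.

```bash
python3 -m pendant '[[[0,0,0],[0,0,-0.005],0],[[0,0,0],[0,0,-0.015],0],[[0,0,0],[0,0,-0.03],0],[[0,0,0],[0,0,-0.045],0],[[0,0,0],[0,0,-0.06],0],[[0,0,0],[0,0,-0.075],0],[[0,0,0],[0,0,-0.088],0],[[0,0,0],[0,0,-0.095],0],[[0,0,0],[0,0,-0.095],0],[[0,0,0],[0,0,-0.095],0]]' && python3 -m pendant '[[[0,0,0],[0,0,0],0],[[0,0,0],[0,0,0],0],[[0,0,0],[0,0,0],0]]';python3 -c "
from h import *
go(.565,-.085,.212,.01)"
```

```text
clock: 4.45
tool_pos: [0.4544, -0.2209, 0.2115]
eef_rot: [1.0, 0.015, -0.0, -0.0]
contact_force: [-0.2, 0.6, -3.6]
opening: 0.11
clock: 4.75
tool_pos: [0.4546, -0.2207, 0.2113]
eef_rot: [1.0, 0.015, -0.0, -0.0]
contact_force: [-0.5, 0.3, -2.5]
opening: 0.108
t 4.75 pos [ 0.4546 -0.2207  0.2113] F [-0.51  0.35 -2.52] M [-0.04 -0.11  0.04] open 0.108
turn [-0.0004  0.0008  0.0202] shift [ 0.1144 -0.1323 -0.0008] axes x [ 1.     0.03  -0.001]
```

The caddy is lifted (it weighs about 2.7 N). Move above the rail, 20 mm short of the notch, and look.

```bash
python3 -m pendant '[[[0,0,0.005],[0.012,-0.015,0],0],[[0,0,0.01],[0.03,-0.036,0],0],[[0,0,0.015],[0.048,-0.058,0],0],[[0,0,0.02],[0.066,-0.08,0],0],[[0,0,0.02],[0.084,-0.102,0],0],[[0,0,0.02],[0.1,-0.122,0],0],[[0,0,0.02],[0.113,-0.138,0],0],[[0,0,0.02],[0.12,-0.147,0],0],[[0,0,0.02],[0.123,-0.151,0],0],[[0,0,0.02],[0.124,-0.152,0],0]]' && python3 -m pendant '[[[0,0,0],[0,0,0],0],[[0,0,0],[0,0,0],0],[[0,0,0],[0,0,0],0],[[0,0,0],[0,0,0],0]]'; python3 - <<'E'
from h import *
from plant import r
import cv2
s=r.get_state();d=r.snapshot("wrist");cv2.imwrite("pics/w2.png",d["image"][:,:,::-1])
np.savez("w2.npz",mtx=d["mtx"],T=d["T_tool_cam"],p=s["tool_pos"],q=s["eef_rot"])
b=r.snapshot("scene")["image"][:,:,::-1]; a=r.snapshot("top")["image"][:,:,::-1]
cv2.imwrite("pics/s2.png",b);cv2.imwrite("pics/t2.png",a)
go(.574,-.065,.212,.01)
E
```

```text
clock: 5.75
tool_pos: [0.5739, -0.0655, 0.2114]
eef_rot: [1.0, 0.005, -0.0, 0.0]
contact_force: [-0.1, 1.0, -2.8]
opening: 0.107
clock: 6.15
tool_pos: [0.574, -0.0658, 0.2118]
eef_rot: [1.0, 0.005, -0.0, 0.0]
contact_force: [-0.0, -0.9, -2.9]
opening: 0.111
t 6.3 pos [ 0.5742 -0.0654  0.2118] F [ 0.16  0.   -2.74] M [-0.02 -0.05  0.01] open 0.109
turn [ 0.0002 -0.0001 -0.0003] shift [-0.0002 -0.0004 -0.0002] axes x [1.   0.01 0.  ]
```

View pics/w2.png

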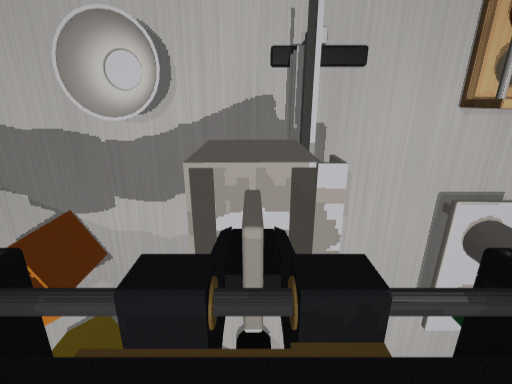

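The far edge of the caddy rim is at v≈163 and its lip runs u≈318-347. The rail's white top edge runs from (318,0) to about (310,150). I'll enlarge that area.

```bash
python3 - <<'E'
import cv2
a=cv2.imread("pics/w2.png")[80:200,255:375]
cv2.imwrite("pics/w2c.png",cv2.resize(a,None,fx=5,fy=5,interpolation=cv2.INTER_NEAREST))
E
```

```text
(no output)
```

View pics/w2c.png

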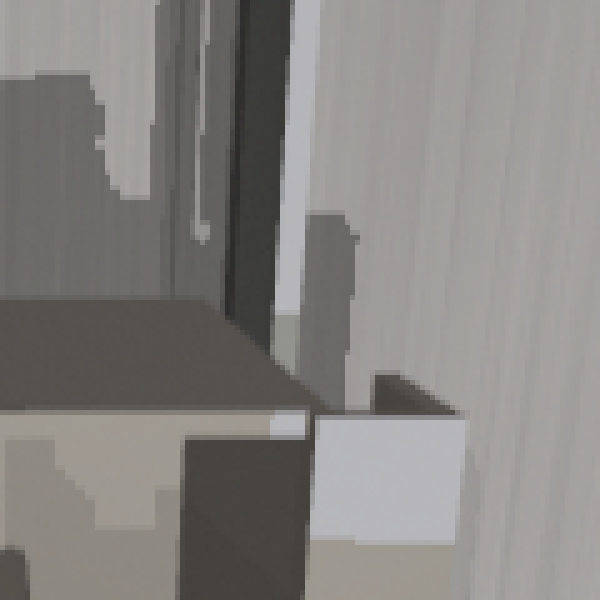

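```bash
python3 - <<'E'
from h import *
c=np.load("w2.npz");R=Ro.from_quat(c["q"]).as_matrix();K=np.linalg.inv(c["mtx"]);zc=c["p"][2]-.1167
def W(u,v,z):
    u,v=255+u/5-.5,80+v/5-.5
    d=R@c["T"][:3,:3]@K@np.array([u,v,1.]);o=c["p"]+R@c["T"][:3,3];return ((o+d*(z-o[2])/d[2])*1000).round(1)[:2]
print(zc);
for v,a,b in((5,292,320),(150,283,310),(305,274,300)):print("rail",W(a,v,.14),W(b,v,.14))
print("tail bottom",W(371,375,zc+.076),W(402,375,zc+.076),"lip outer",W(468,418,zc+.104),"wall bottom",W(207,300,zc))
print("wall top",W(310,412,zc+.1))
E
```

```text
0.09505160515463848
rail [616.6  28.5] [620.6  28.6]
rail [616.8   8.7] [620.8   8.8]
rail [617.2 -13.9] [621.1 -13.8]
tail bottom [624.2 -18.8] [628.2 -18.7] lip outer [627.6 -18.4] wall bottom [614.1 -19.1]
wall top [610.8 -18.7]
```

The rail (x≈619-620) and the lip gap (≈619.3) are already aligned. I want about 1 mm forward bias. Descend in steps.

```bash
python3 -m pendant '[[[0,0,0],[-0.001,0,0.004],0],[[0,0,0],[-0.001,0,0.009],0],[[0,0,0],[-0.001,0,0.014],0],[[0,0,0],[-0.001,0,0.019],0],[[0,0,0],[-0.001,0,0.024],0],[[0,0,0],[-0.001,0,0.029],0],[[0,0,0],[-0.001,0,0.033],0],[[0,0,0],[-0.001,0,0.036],0],[[0,0,0],[-0.001,0,0.037],0],[[0,0,0],[-0.001,0,0.037],0]]' && python3 -m pendant '[[[0,0,0],[0,0,0.001],0],[[0,0,0],[0,0,0.002],0],[[0,0,0],[0,0,0.003],0],[[0,0,0],[0,0,0.003],0]]';  python3 -c "
from h import *
go(.573,-.043,.167,.012)"
```

```text
clock: 7.3
tool_pos: [0.5732, -0.0652, 0.1746]
eef_rot: [1.0, 0.005, -0.0, 0.0]
contact_force: [-0.1, -0.2, -3.4]
opening: 0.111
clock: 7.7
tool_pos: [0.5732, -0.0653, 0.1716]
eef_rot: [1.0, 0.005, -0.0, 0.0]
contact_force: [0.7, -0.0, -2.8]
opening: 0.111
t 7.7 pos [ 0.5732 -0.0653  0.1716] F [ 0.72 -0.03 -2.85] M [-0.   -0.01 -0.03] open 0.111
turn [ 0.0001  0.0001 -0.002 ] shift [ 0.0001 -0.0223  0.0046] axes x [ 1.    0.01 -0.  ]
```

```bash
python3 -m pendant '[[[0,0,0],[0,0,0.0007],0],[[0,0,0],[0,0,0.0014],0],[[0,0,0],[0,0,0.002],0],[[0,0,0],[0,0,0.0027],0],[[0,0,0],[0,0,0.0033],0],[[0,0,0],[0,0,0.0033],0]]' && python3 -m pendant '[[[0,0,0],[0,0,0.0004],0],[[0,0,0],[0,0,0.0008],0],[[0,0,0],[0,0,0.001],0],[[0,0,0],[0,0,0.001],0]]'
```

```text
clock: 8.3
tool_pos: [0.5732, -0.0652, 0.1683]
eef_rot: [1.0, 0.005, -0.0, 0.0]
contact_force: [0.7, -0.2, -3.8]
opening: 0.107
clock: 8.7
tool_pos: [0.5732, -0.0652, 0.1674]
eef_rot: [1.0, 0.005, -0.0, 0.0]
contact_force: [0.6, -0.3, -1.7]
opening: 0.108
```

```bash
python3 -m pendant '[[[0,0,0],[0,0,0.0004],0],[[0,0,0],[0,0,0.0007],0],[[0,0,0],[0,0,0.0007],0],[[0,0,0],[0,0,0.0007],0]]'
```

```text
clock: 9.1
tool_pos: [0.5732, -0.0652, 0.1667]
eef_rot: [1.0, 0.005, -0.0, 0.0]
contact_force: [-0.8, -0.4, -3.2]
opening: 0.109
```

```bash
python3 -m pendant '[[[0,0,0],[0,0,0.0004],0],[[0,0,0],[0,0,0.0007],0],[[0,0,0],[0,0,0.0007],0],[[0,0,0],[0,0,0.0007],0]]'; python3 -m pendant '[[[0,0,0],[0,0,0.0003],0],[[0,0,0],[0,0,0.0005],0],[[0,0,0],[0,0,0.0005],0],[[0,0,0],[0,0,0.0005],0]]'
```

```text
clock: 9.5
tool_pos: [0.5732, -0.0652, 0.1663]
eef_rot: [1.0, 0.005, 0.0, 0.0]
contact_force: [-2.3, 1.5, -0.1]
opening: 0.107
clock: 9.9
tool_pos: [0.5731, -0.0652, 0.1659]
eef_rot: [1.0, 0.005, 0.0, 0.0]
contact_force: [-3.5, 0.8, 5.5]
opening: 0.112
```

Rib contact is at z≈0.166, as expected. Ease off slightly and slide towards +y.

```bash
python3 -m pendant '[[[0,0,0],[0,0,-0.0002],0],[[0,0,0],[0,-0.001,-0.0002],0],[[0,0,0],[0,-0.0025,-0.0002],0],[[0,0,0],[0,-0.004,-0.0002],0],[[0,0,0],[0,-0.0055,-0.0002],0],[[0,0,0],[0,-0.007,-0.0002],0],[[0,0,0],[0,-0.0085,-0.0002],0],[[0,0,0],[0,-0.01,-0.0002],0],[[0,0,0],[0,-0.0115,-0.0002],0],[[0,0,0],[0,-0.012,-0.0002],0]]';python3 -c "
from h import *
go(.573,-.043,.166,.012)"
```

```text
clock: 10.9
tool_pos: [0.5734, -0.0529, 0.1658]
eef_rot: [1.0, 0.005, 0.0, -0.0]
contact_force: [0.3, -3.9, 4.1]
opening: 0.109
t 10.9 pos [ 0.5734 -0.0529  0.1658] F [ 0.31 -3.87  4.08] M [-0.87 -0.47 -0.16] open 0.109
turn [-0.0001 -0.0007 -0.0017] shift [-0.0003 -0.0099 -0.0002] axes x [1.    0.01  0.001]
```

```bash
python3 -m pendant '[[[0,0,0],[0,-0.001,-0.0001],0],[[0,0,0],[0,-0.002,-0.0001],0],[[0,0,0],[0,-0.003,-0.0001],0],[[0,0,0],[0,-0.004,-0.0001],0],[[0,0,0],[0,-0.005,-0.0001],0],[[0,0,0],[0,-0.006,-0.0001],0]]'; python3 -m pendant '[[[0,0,0],[0,-0.001,0],0],[[0,0,0],[0,-0.002,0],0],[[0,0,0],[0,-0.002,0],0]]';python3 -m pendant '[[[0,0,0],[0,-0.001,0],0],[[0,0,0],[0,-0.002,0],0],[[0,0,0],[0,-0.002,0],0]]'
```

```text
clock: 11.5
tool_pos: [0.5728, -0.0469, 0.1656]
eef_rot: [1.0, 0.005, -0.0, -0.0]
contact_force: [0.7, -2.6, 1.8]
opening: 0.113
clock: 11.8
tool_pos: [0.5722, -0.044, 0.1651]
eef_rot: [1.0, 0.006, -0.001, -0.001]
contact_force: [-0.5, 0.1, -3.3]
opening: 0.109
clock: 12.1
tool_pos: [0.573, -0.0429, 0.1658]
eef_rot: [1.0, 0.005, -0.0, -0.0]
contact_force: [-0.4, 0.1, -3.1]
opening: 0.11
```

Vertical load vanished at y≈-0.044, so the rib is at the notch, where the pictures put it. Ease down.

```bash
python3 -m pendant '[[[0,0,0],[0,0,0.0005],0],[[0,0,0],[0,0,0.001],0],[[0,0,0],[0,0,0.0015],0],[[0,0,0],[0,0,0.002],0],[[0,0,0],[0,0,0.002],0]]';python3 -m pendant '[[[0,0,0],[0,0,0],0],[[0,0,0],[0,0,0],0]]'
```

```text
clock: 12.6
tool_pos: [0.5729, -0.0433, 0.1637]
eef_rot: [1.0, 0.005, -0.0, 0.0]
contact_force: [-0.4, -0.2, -2.9]
opening: 0.107
clock: 12.8
tool_pos: [0.573, -0.0432, 0.1638]
eef_rot: [1.0, 0.005, 0.0, 0.0]
contact_force: [0.3, 0.3, -4.0]
opening: 0.108
```

Free and 2 mm down into the notch. Continue; home should be near z≈0.1565.

```bash
python3 -m pendant '[[[0,0,0],[0,0,0.0005],0],[[0,0,0],[0,0,0.001],0],[[0,0,0],[0,0,0.0015],0],[[0,0,0],[0,0,0.002],0],[[0,0,0],[0,0,0.0025],0],[[0,0,0],[0,0,0.003],0],[[0,0,0],[0,0,0.003],0]]';python3 -m pendant '[[[0,0,0],[0,0,0.0005],0],[[0,0,0],[0,0,0.001],0],[[0,0,0],[0,0,0.0015],0],[[0,0,0],[0,0,0.002],0],[[0,0,0],[0,0,0.0025],0],[[0,0,0],[0,0,0.0025],0]]'
```

```text
clock: 13.5
tool_pos: [0.573, -0.0432, 0.1607]
eef_rot: [1.0, 0.005, -0.0, 0.0]
contact_force: [-0.0, 0.7, -3.6]
opening: 0.109
clock: 14.1
tool_pos: [0.5729, -0.0432, 0.1582]
eef_rot: [1.0, 0.005, -0.0, 0.0]
contact_force: [-0.4, -0.2, -2.5]
opening: 0.112
```

```bash
python3 -m pendant '[[[0,0,0],[0,0,0.0003],0],[[0,0,0],[0,0,0.0006],0],[[0,0,0],[0,0,0.0006],0]]'
```

```text
clock: 14.4
tool_pos: [0.573, -0.0432, 0.1577]
eef_rot: [1.0, 0.005, -0.0, 0.0]
contact_force: [-0.6, -0.4, -4.3]
opening: 0.108
```

```bash
python3 -m pendant '[[[0,0,0],[0,0,0.0003],0],[[0,0,0],[0,0,0.0006],0],[[0,0,0],[0,0,0.0006],0]]';python3 -m pendant '[[[0,0,0],[0,0,0.0003],0],[[0,0,0],[0,0,0.0005],0],[[0,0,0],[0,0,0.0005],0],[[0,0,0],[0,0,0.0005],0]]'
```

```text
clock: 14.7
tool_pos: [0.573, -0.0432, 0.1571]
eef_rot: [1.0, 0.005, -0.0, 0.0]
contact_force: [0.3, -1.0, -2.5]
opening: 0.105
clock: 15.1
tool_pos: [0.573, -0.0432, 0.1566]
eef_rot: [1.0, 0.005, 0.0, 0.0]
contact_force: [-0.3, 1.0, -2.6]
opening: 0.11
```

```bash
python3 -m pendant '[[[0,0,0],[0,0,0.0003],0],[[0,0,0],[0,0,0.0004],0],[[0,0,0],[0,0,0.0004],0],[[0,0,0],[0,0,0.0004],0]]'
```

```text
clock: 15.5
tool_pos: [0.573, -0.0432, 0.1564]
eef_rot: [1.0, 0.005, 0.0, 0.0]
contact_force: [-1.0, 0.2, -0.3]
opening: 0.112
```

```bash
python3 -m pendant '[[[0,0,0],[0,0,0.0002],0],[[0,0,0],[0,0,0.0003],0],[[0,0,0],[0,0,0.0003],0],[[0,0,0],[0,0,0.0003],0]]'
```

```text
clock: 15.9
tool_pos: [0.5729, -0.0432, 0.1561]
eef_rot: [1.0, 0.005, 0.0, 0.0]
contact_force: [-2.6, -0.2, 4.0]
opening: 0.106
```

Home at z≈0.156, exactly 10 mm below riding height. Unload slightly, weaken the grip, then open in stages.

```bash
python3 -m pendant '[[[0,0,0],[0,0,-0.0003],0],[[0,0,0],[0,0,-0.0003],0],[[0,0,0],[0,0,-0.0003],0]]' 5; python3 -m pendant '[[[0,0,0],[0,0,0],0.13],[[0,0,0],[0,0,0],0.15],[[0,0,0],[0,0,0],0.17],[[0,0,0],[0,0,0],0.2],[[0,0,0],[0,0,0],0.25],[[0,0,0],[0,0,0],0.3],[[0,0,0],[0,0,0],0.4],[[0,0,0],[0,0,0],0.5],[[0,0,0],[0,0,0],0.5],[[0,0,0],[0,0,0],0.5]]'
```

```text
clock: 16.2
tool_pos: [0.573, -0.0432, 0.156]
eef_rot: [1.0, 0.005, -0.0, -0.0]
contact_force: [-1.9, 0.3, -0.2]
opening: 0.115
clock: 17.2
tool_pos: [0.573, -0.0432, 0.1562]
eef_rot: [1.0, 0.005, 0.0, 0.0]
contact_force: [-0.3, -0.2, -1.0]
opening: 0.501
```

Released. Retreat straight up, then look.

```bash
python3 -m pendant '[[[0,0,0],[0,0,-0.003],0.5],[[0,0,0],[0,0,-0.01],0.5],[[0,0,0],[0,0,-0.025],0.5],[[0,0,0],[0,0,-0.045],0.5],[[0,0,0],[0,0,-0.07],0.5],[[0,0,0],[0,0,-0.095],0.5],[[0,0,0],[0,0,-0.12],0.5],[[0,0,0],[0,0,-0.13],0.5],[[0,0,0],[0,0,-0.13],0.5],[[0,0,0],[0,0,-0.13],0.5]]'; python3 - <<'E'
from plant import r
import cv2,numpy as np
b=r.snapshot("scene")["image"][:,:,::-1]; w=r.snapshot("wrist")["image"][:,:,::-1]
B=cv2.resize(b[160:300,170:310],(400,400),interpolation=cv2.INTER_CUBIC)
cv2.imwrite("pics/f.png",np.hstack([B,cv2.resize(w[:300,100:400],(400,400))]))
E
```

```text
clock: 18.2
tool_pos: [0.5724, -0.0434, 0.2855]
eef_rot: [1.0, 0.005, -0.001, 0.0]
contact_force: [0.2, 0.6, 0.1]
opening: 0.5
```

View pics/f.png

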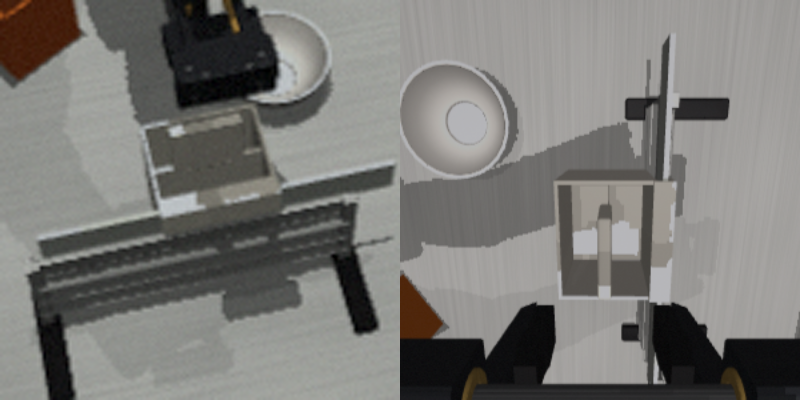

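The caddy hangs parallel to the panel, with the lip plate level with the rail edge on both sides. The gripper is clear and the bowl hasn't moved. Settle and hand in.

```bash
python3 -m pendant '[[[0,0,0],[0,0,0],0.5],[[0,0,0],[0,0,0],0.5],[[0,0,0],[0,0,0],0.5],[[0,0,0],[0,0,0],0.5],[[0,0,0],[0,0,0],0.5],[[0,0,0],[0,0,0],0.5]]'; python3 -c "
from plant import r
r.finish_job()"
```

```text
clock: 18.9
tool_pos: [0.573, -0.0432, 0.2862]
eef_rot: [1.0, 0.005, 0.0, 0.0]
contact_force: [-0.3, -1.5, 0.3]
opening: 0.5
the job is handed in; nothing more can be done
```

The caddy is hanging on the rail with its rib in the notch and has been let go. I handed the job in at about 19 s of the 72 s; no verdict was reported.

- **What I did:** I pinched the caddy's fin, lifted it over the rail and lowered it until the rib touched at TCP z of about 0.166 m. I then slid it about 22 mm along the rail until the load vanished over the notch, eased it down and let go in stages.
- **Seating:** It came home at z of about 0.156 m, 10 mm below riding height, as it should. The notch was where the pictures had put it, at y of about -0.044 m.
- **Force on the panel:** By the wrist readings at the end of each move, the press was about 8 N at most, against the 25 N limit. Forces within a move were not sampled.
- **Last checks:** The final picture, taken before a further 0.6 s of settling, shows the lip level with the rail and the caddy parallel to the panel. The gripper is about 130 mm above where it let go, and the bowl is where it was. I did not check the other items again, but the arm passed nowhere near touching them.
- **Disagreement:** The fixed cameras disagreed by up to 9 mm on the rail's front-to-back position. I used a close wrist-camera view of the lip and rail together instead.

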